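# Raise the camera column and hold it at full height

### The job

Get the small telescoping camera column on the cataloguing table ready for the lot picture: first turn its lock knob clockwise until it clicks past its detent and its tongue has swung clear of the camera head, then pinch the head so that the button on its side is pressed in, and pull it straight up, past the first stop, to the second stop with both tubes fully out. It sinks back by itself, so finish while still holding the head up there with the fingers, and leave everything else on the table where it stands.

Things in the scene. Friction and masses are not known exactly. Their poses are not given: they have to be found in the camera images.
- stand: The column's fixed stand: dark steel base plate 235 x 110 x 14 mm, bolted down. Origin on the column axis at table height; z up. Its x axis runs from the lock knob (at x = -110 mm) through the column towards the lens; the button is on the +y side. The stand's place and yaw vary.
- lock_grip (a point): Grip point of the lock knob, on its vertical axis, 141 mm above the table. The knob's black grip bar is 44 mm long along this point's x, 14 mm thick along its y, 32 mm tall, top 7 mm above this point; it stands on a grey disc, 44 mm across, top 23 mm below this point. The point turns with the knob; its +x points along the tongue.
- tongue_tip (a point): End of the knob's flat steel tongue, 14 mm wide, 6 mm thick, reaching 88 mm from the knob's axis out over the ledge of the camera head; this point is on its top face, 118.5 mm above the table.
- lock (a joint): Knob angle in rad, growing clockwise seen from above, range 0 to 1.5. Starts at 0 to 0.15, tongue over the head's ledge, holding it down. A sprung detent (about 0.1 N m, little friction besides) acts from about 0.36 to 1.14, peak at 0.75: let go before the peak it springs back, after it it clicks on. Past about 1.0 it is unlocked and stays.
- head_grip (a point): Centre of the camera head at button height, on the column axis: 138 mm above the table when down, 243 mm at the second stop; axes as the stand's. The head is a black block, 36 mm (x) by 40 mm (y), top 18 mm above this point, underside 32 mm below. Grip across y, one finger on the button, one on the bare opposite face: 46 mm over both, 41 mm with the button in.
- ledge (a point): Middle of the top of the head's 6 mm steel ledge, 60 mm wide along y, at the head's underside on the knob side, reaching 37 mm from the column axis; the tongue lies over it. Opposite, the lens barrel (34 mm across) reaches 40 mm from the axis.
- button_face (a point): Middle of the outer face of the release button: aluminium, 20 mm wide by 22 mm tall, on the head's +y side, standing 6 mm proud of the head. It moves with the head.
- button (a joint): Travel of the release button in m: 0 out, 0.005 pressed fully in (towards the head's -y). Sprung: 3 N to start, 5.5 N fully in. While it is out a catch holds the head down; from about 0.004 on the catch lets go. It has to be in only to leave the bottom position.
- upper_tube (a joint): How far the thin upper tube (22 mm across, carries the head) is out of the lower tube, m, 0 to 0.050. It comes out first, at about 5 to 7 N of pull: its end is the first stop.
- lower_tube (a joint): How far the lower tube (30 mm across, carries the upper tube) is out of the stand, m, 0 to 0.055. It follows at about 11 to 14 N of pull: its end is the second stop, a hard stop. Springs and weight pull both tubes back in when the head is let go.
- bowl: Bystander: dark wooden bowl, 130 mm across, 60 mm high, in front of the lens, loose. Origin under its centre.
- mug: Bystander: steel mug, 76 mm across with a handle, 80 mm high, beside the column, loose. Origin under its centre.
- gourd: Bystander: turned double-bellied wooden piece, 80 mm across, 90 mm high, beside the column, loose. Origin under its centre.
- dish: Bystander: white plate, 120 mm across, 22 mm high, loose.
- jar: Bystander: amber jar, 64 mm across, 85 mm high, loose.
- brush: Bystander: wooden brush, 200 mm long, lying, loose.
- casket: Bystander: wooden box, 120 x 90 x 70 mm, loose.

How it is judged:
By the outcome, as a careful person would: the job done as asked, in the order asked, and still so for the second after the job is handed in, while the arm keeps its last pose, push and grip.
It also fails if it takes over 45 s, if anything falls off the work surface, if the arm or the gripper's body presses on something with over 40 N, if the wrist force passes 120 N, or if a joint passes its speed limit or range.

### The arm

A 7-joint arm with a two-finger parallel gripper is mounted at the origin on the work surface. World frame = base frame: x ahead of the robot, y to its left, z up, the work surface at z = 0. Lengths are in m, angles in rad, forces in N, time in s.
With the tool pointing down it reaches from about 0.4 to 0.875 m from the base axis. Payload 6.5 kg.
Tool frame: the origin (TCP) lies at the very end of the fingers, on their centre line; the grasp point (between the pads) lies 19 mm behind it (ctrl.hold_point_z is the distance from the TCP to the grasp point, in m); z points along the fingers, y is the direction in which the jaws open and shut (so a half turn about z gives the same grasp; the last joint's range is limited). The gripper opens to 85 mm and grips with 20 to 120 N. Pads are 22 mm wide; open, the fingers measure 114 mm over their backs; the gripper's body (76 mm by 85 mm) begins 54 mm behind the grasp point. The pads swing forward as they close: fully open they stand 13 mm farther back than shut.
Start: joints at [-1.27, 0.536, -0.004, 1.538, 0.003, 1.067, -0.071], TCP at [0.233, 0.607, 0.231] pointing down, gripper open.
Joint ranges: [-2.7, 2.7], [-0.37, 2.16], [-1.27, 1.26], [0.24, 2.4], [-1.31, 4.45], [0.19, 1.91], [-2.76, 2.76]. Speed limits (rad/s): [2.39, 2.39, 3.14, 3.14, 3.14, 3.14, 3.14].

### API

Orientations are given as [roll, pitch, yaw] about the fixed x, y, z axes, in that order (R = Rz(yaw) Ry(pitch) Rx(roll)).
In Python, from plant import status, viewer, job, ctrl gives the robot as it stands.
- The arm moves only by the tool play_rows, never from a script. Its argument "motion" is a list of rows, each an object of numbers: "grip": the closure, from -1 (fully open) to 1 (shut); "x", "y", "z": the shift along the tool's x, y, z in m; "ax", "ay", "az": the turn, a rotation vector about the tool's x, y, z in rad. A call has 1 to 8 rows; each row shifts and turns the commanded pose from where the row before left it, along the tool's axes as they then stand; what a row does not reach is not made up. A row lasts 1/8 s, in which the tool goes at most 62.5 mm and 10.7 degrees, less where a joint would pass 70% of its speed; a pose out of reach is approached as far as the arm can. A call is refused whole if a number of a shift passes 0.0625 or a number of a turn 0.188, either way. A call with a gripper value outside its range is refused whole. The fingers move at their own pace and stop on an object; the grip force is fixed at half the most. Time passes only in rows, so rows that do not move let the fingers close. It gives the time, the measured TCP pose, the force and the opening at its end, in the units of the state.
- status.observe(): the state, without advancing time (a new reading comes with each control period).
- viewer.get_image(name): name is "side" or "top"; returns the picture (384x512x3 uint8, blue, green, red); there is no depth.
- viewer.calibration(name): a dict with "fx", "fy", "cx", "cy" (pixels), "distortion" ([k1, k2, p1, p2, k3] as OpenCV has them; the pictures are not rectified), "R" (3x3) and "t" (3): a world point X has camera coordinates R X + t. Camera axes: x right, y down, z forward; pixel columns grow to the right and rows downward; lengths in m; the calibration is good to about 2 mm. A picture is of the moment at which its call begins. calibration takes no time and is no camera call.
- job.close_job(): hands the job in, once; it reports no verdict.
The state is a dict: "time_s": time; "q": joint angles; "dq": joint speeds; "effort": joint torques, N m; "ee_pos": TCP position; "orientation": TCP orientation; "contact_force": force on the tool from outside, world axes, zero at the start; "wrist_torque": the same for the moment, N m; "opening": finger opening in m.
Only numpy, scipy, OpenCV 4.12 (cv2) and the standard library are available. Lean on these libraries where they do the work, as an engineer would, in place of code of your own. Each camera call takes 0.05 s, during which the arm holds its last target.

## Working session

There is one attempt and no reset: what is moved stays moved. The work goes in short steps, Python scripts to look and compute and a tool call to move; the robot and the scene stay as the last step left them, time stands still between calls to the robot, and variables do not carry over. Pictures are saved under pics/ and viewed, and the job is handed in when it is done.

Besides the shell and the picture viewer there is one more tool, called after ">>>" in YAML: its name, and indented under it one key for each argument. play_rows: Moves the arm, as the interface text tells. Its arguments: {"type":"object","properties":{"motion":{"type":"array","items":{"type":"object","properties":{"grip":{"type":"number"},"x":{"type":"number"},"y":{"type":"number"},"z":{"type":"number"},"ax":{"type":"number"},"ay":{"type":"number"},"az":{"type":"number"}}}}},"required":["motion"]}

```bash
mkdir -p pics; python3 - <<'E'
from plant import status, viewer, job, ctrl
import cv2
s=status.observe()
print({k:s[k] for k in s})
print(ctrl.hold_point_z)
for n in("side","top"):
    cv2.imwrite(f"pics/{n}0.png",viewer.get_image(n)); print(n,viewer.calibration(n))
E
```

```text
{'time_s': 0.0, 'q': array([-1.27020598,  0.53722422, -0.00447675,  1.53887811,  0.00258074,
        1.0673054 , -0.0711788 ]), 'dq': array([ 1.70235770e-04, -1.02462096e-03,  7.99850300e-05,  9.27655600e-04,
       -8.01739290e-04, -4.41442380e-04, -6.61213189e-04]), 'effort': array([-1.31117276e-04, -5.83416259e+01,  1.04823232e+00, -2.59106952e+01,
        1.21954019e-02,  9.54271643e-03,  5.13555918e-06]), 'ee_pos': array([0.23286279, 0.60616437, 0.23037317]), 'orientation': array([-3.13978568e+00,  9.59878732e-05,  2.77491901e+00]), 'contact_force': array([0.32292728, 0.32194817, 0.52528471]), 'wrist_torque': array([-0.03453355,  0.02634774,  0.0322302 ]), 'opening': 0.0853282568028616}
0.0187
side {'fx': 430.2935687759649, 'fy': 430.2935687759649, 'cx': 258.69785996152586, 'cy': 196.78949828797892, 'distortion': array([-0.03579907,  0.        ,  0.        ,  0.        ,  0.        ]), 'R': array([[-0.98178466, -0.18997723,  0.00274531],
       [-0.13899028,  0.7082874 , -0.69210596],
       [ 0.1295399 , -0.67988058, -0.72179069]]), 't': array([0.61538092, 0.1548434 , 1.16696704])}
top {'fx': 395.8396173702034, 'fy': 395.8396173702034, 'cx': 253.47403633678678, 'cy': 193.50337424655459, 'distortion': array([0.02488353, 0.        , 0.        , 0.        , 0.        ]), 'R': array([[ 0.02345512, -0.99971914, -0.00339108],
       [-0.99736304, -0.02316654, -0.06877704],
       [ 0.06867916,  0.00499531, -0.99762629]]), 't': array([-0.00544313,  0.63778678,  1.39556617])}
```

View pics/side0.png

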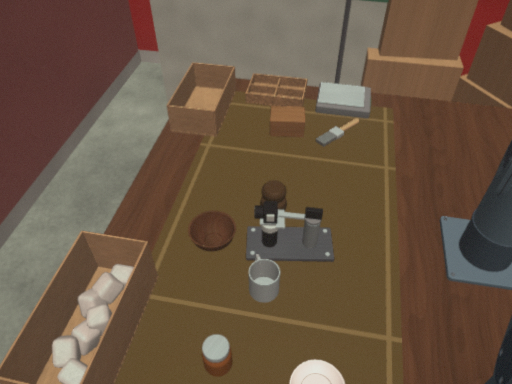

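View pics/top0.png

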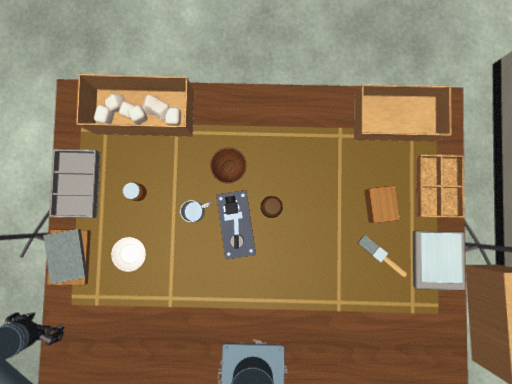

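The top view shows the stand around (236,225): knob at about (237,241), head at about (232,202), mug at (192,210), gourd at (271,206) and bowl at (228,165). I'll enlarge both views to measure.

```bash
python3 - <<'E'
import cv2
a=cv2.imread("pics/top0.png")[180:270,175:295];cv2.imwrite("pics/topc.png",cv2.resize(a,None,fx=6,fy=6,interpolation=cv2.INTER_CUBIC))
a=cv2.imread("pics/side0.png")[170:310,180:350];cv2.imwrite("pics/sidec.png",cv2.resize(a,None,fx=4,fy=4,interpolation=cv2.INTER_CUBIC))
E
```

```text
(no output)
```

View pics/topc.png

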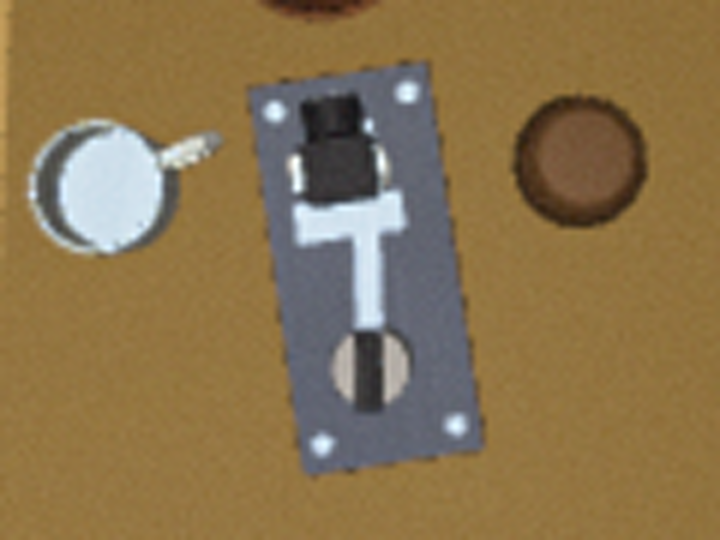

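View pics/sidec.png

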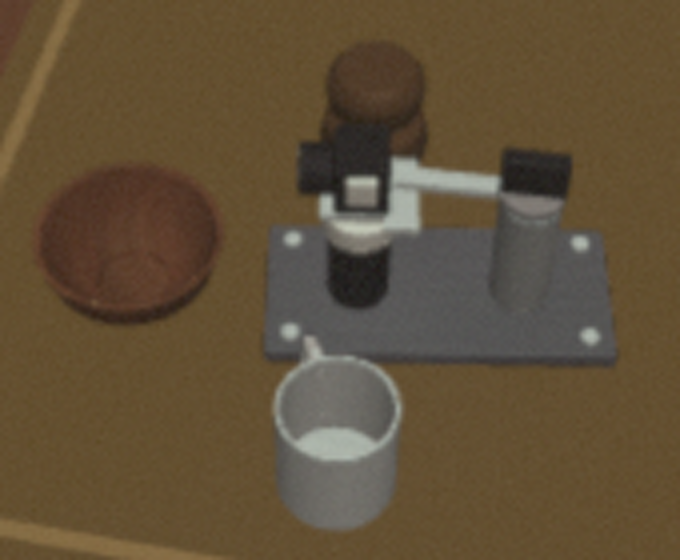

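```bash
cat > h.py <<'E'
import numpy as np,cv2
from plant import viewer,status
def und(n,p):
    c=viewer.calibration(n);K=np.array([[c['fx'],0,c['cx']],[0,c['fy'],c['cy']],[0,0,1]])
    return cv2.undistortPoints(np.array(p,float).reshape(-1,1,2),K,c['distortion']).reshape(-1,2),c
def plane(n,p,z):
    u,c=und(n,p);R=c['R'];C=-R.T@c['t']
    d=np.c_[u,np.ones(len(u))]@R
    return C+d*((z-C[2])/d[:,2])[:,None]
def proj(n,X):
    c=viewer.calibration(n);K=np.array([[c['fx'],0,c['cx']],[0,c['fy'],c['cy']],[0,0,1]])
    return cv2.projectPoints(np.array(X,float).reshape(-1,3),cv2.Rodrigues(c['R'])[0],c['t'],K,c['distortion'])[0].reshape(-1,2)
E
python3 - <<'E'
from h import *
np.set_printoptions(precision=4,suppress=True)
g=cv2.imread("pics/top0.png")
# plate: bluish dark mask
b,gr,r=[g[...,i].astype(int) for i in range(3)]
m=((b>r+3)|(abs(b-r)<25)&(r<60)).astype(np.uint8)*255
m[:, :213]=0; m[:,260:]=0; m[:186]=0; m[262:]=0
m=cv2.morphologyEx(m,cv2.MORPH_CLOSE,np.ones((5,5)))
cs,_=cv2.findContours(m,cv2.RETR_EXTERNAL,cv2.CHAIN_APPROX_NONE)
c=max(cs,key=cv2.contourArea);rect=cv2.minAreaRect(c);bp=cv2.boxPoints(rect);print(rect,bp)
P=plane("top",bp,.014);print(P[:,:2],[np.linalg.norm(P[i]-P[i-1]) for i in range(4)])
hand=np.array([(248,88),(428,62),(485,450),(305,475)])/6+[175,180]-.4
H=plane("top",hand,.014);print(H[:,:2],[np.linalg.norm(H[i]-H[i-1]) for i in range(4)],H.mean(0))
d=(H[0]+H[1]-H[2]-H[3]);print("yaw",np.arctan2(d[1],d[0]))
# knob, dark bar
m=(g.max(2)<70).astype(np.uint8)
for nm,(x0,x1,y0,y1),z in (("knob",(230,246,232,251),.148),("head",(222,242,202,216),.156)):
    mm=np.zeros_like(m);mm[y0:y1,x0:x1]=m[y0:y1,x0:x1]
    n,l,st,ce=cv2.connectedComponentsWithStats(mm);k=1+st[1:,4].argmax()
    cc=max(cv2.findContours((l==k).astype(np.uint8),0,1)[0],key=cv2.contourArea)
    print(nm,st[k],ce[k],plane("top",ce[k],z),cv2.minAreaRect(cc))
# hand knob, disc, head top, bolts
def T(p,z,n="top",o=(175,180),s=6): 
    return plane(n,(np.array(p,float).reshape(-1,2)+.5)/s-.5+o,z)
print("knob hand",T((369,371),.148)," disc",T((371,369),.118))
print("head top corners",T([(308,140),(382,138),(380,196),(306,204)],.156)); 
S=lambda p,z:T(p,z,"side",(180,170),4)
print("side knob top corners",S([(505,150),(570,152),(568,172),(503,168)],.148).mean(0),S([(505,150),(570,152)],.148))
print("side head top", S([(338,127),(390,128),(388,170),(334,168)],.156))
print("bolts top",T([(275,112),(407,92),(456,424),(321,444)],.016))
print("mug",T((102,187),.08),"gourd",T((581,162),.085))
print("tongue start",T([(367,235)],.1185))
E
```

```text
((235.40603637695312, 224.3657684326172), (64.44477081298828, 29.566192626953125), 81.57302856445312) [[216.0604 194.6577]
 [245.3074 190.3248]
 [254.7517 254.0738]
 [225.5047 258.4067]]
[[ 0.631   0.1441]
 [ 0.6491  0.0392]
 [ 0.4222 -0.0001]
 [ 0.4045  0.1036]] [np.float64(0.2300841768286), np.float64(0.106444706953609), np.float64(0.230242138966197), np.float64(0.10520855261125082)]
[[ 0.6324  0.1446]
 [ 0.6505  0.037 ]
 [ 0.4204 -0.0026]
 [ 0.4032  0.1038]] [np.float64(0.23276561490311348), np.float64(0.10913693553959888), np.float64(0.23350214006596673), np.float64(0.10777324221938424)] [0.5266 0.0707 0.014 ]
yaw 0.17317525833188363
knob [234 236   5  12  44] [236.1818 241.5682] [[0.472  0.0611 0.148 ]] ((236.24752807617188, 241.4752197265625), (11.343423843383789, 3.5821340084075928), 84.2894058227539)
head [225 202  13  12 128] [230.9688 207.2422] [[0.5823 0.0805 0.156 ]] ((231.00999450683594, 207.06997680664062), (11.455129623413086, 11.313709259033203), 81.8698959350586)
knob hand [[0.4725 0.0614 0.148 ]]  disc [[0.472  0.0617 0.118 ]]
head top corners [[0.5959 0.0972 0.156 ]
 [0.5979 0.0573 0.156 ]
 [0.5666 0.0576 0.156 ]
 [0.5614 0.0973 0.156 ]]
side knob top corners [0.4742 0.0649 0.148 ] [[0.4946 0.0598 0.148 ]
 [0.4542 0.0536 0.148 ]]
side head top [[0.6001 0.0679 0.156 ]
 [0.5678 0.0625 0.156 ]
 [0.5633 0.0977 0.156 ]
 [0.5963 0.1025 0.156 ]]
bolts top [[0.6183 0.1278 0.016 ]
 [0.6321 0.0491 0.016 ]
 [0.4355 0.015  0.016 ]
 [0.4219 0.0947 0.016 ]]
mug [[0.5697 0.2196 0.08  ]] gourd [[ 0.5901 -0.0531  0.085 ]]
tongue start [[0.5457 0.0659 0.1185]]
```

Stand yaw is about 0.172. The knob is at (0.472, 0.0615) and the column axis at (0.581, 0.080). The two views agree to within 2–3 mm, and the plate measures 233×109 mm. First move goes above the knob.

>>> play_rows:
  motion:
    - {"grip":-1,"x":-0.042,"y":-0.042}
    - {"grip":-1,"x":-0.042,"y":-0.042}
    - {"grip":-1,"x":-0.042,"y":-0.042}
    - {"grip":-1,"x":-0.042,"y":-0.042}
    - {"grip":-1,"x":-0.042,"y":-0.042}
    - {"grip":-1,"x":-0.042,"y":-0.042}
    - {"grip":-1,"x":-0.042,"y":-0.042}
    - {"grip":-1,"x":-0.042,"y":-0.042}

```text
validation failed for argument at $.mo...
```

```bash
cat >> h.py <<'E'
from scipy.spatial.transform import Rotation as Ro
def delta(pos,yaw):
    s=status.observe();R=Ro.from_euler('xyz',s['orientation'])
    G=Ro.from_euler('xyz',[np.pi,0,yaw])
    print("t",s['time_s'],"pos",s['ee_pos'].round(4),"rpy",s['orientation'].round(4),"f",s['contact_force'].round(2),"open",round(s['opening'],4),"q7",s['q'][6].round(3))
    print("shift(tool)",(R.inv().apply(np.array(pos)-s['ee_pos'])).round(4),"turn",(R.inv()*G).as_rotvec().round(4))
E
python3 -c "
from h import *
delta([.472,.0615,.2],3.22)"
```

```text
t 0.1 pos [0.2329 0.6063 0.2305] rpy [-3.1401e+00  1.0000e-04  2.7749e+00] f [0.3  0.63 0.01] open 0.0857 q7 -0.071
shift(tool) [-0.4185 -0.4228  0.0312] turn [-1.500e-03 -2.000e-04 -4.451e-01]
```

>>> play_rows:
  motion:
    - {"grip":-1,"x":-0.042,"y":-0.042,"z":0,"ax":0,"ay":0,"az":0}

```text
time_s: 0.22
ee_pos: [0.254, 0.5551, 0.2304]
orientation: [3.141, -0.002, 2.782]
contact_force: [2.3, -0.7, -0.2]
opening: 0.0853
```

>>> play_rows:
  motion:
    - {"grip":-1,"x":-0.042,"y":-0.042,"z":0,"ax":0,"ay":0,"az":0}
    - {"grip":-1,"x":-0.042,"y":-0.042,"z":0,"ax":0,"ay":0,"az":0}
    - {"grip":-1,"x":-0.042,"y":-0.042,"z":0,"ax":0,"ay":0,"az":0}
    - {"grip":-1,"x":-0.042,"y":-0.042,"z":0,"ax":0,"ay":0,"az":0}
    - {"grip":-1,"x":-0.042,"y":-0.042,"z":0,"ax":0,"ay":0,"az":0}
    - {"grip":-1,"x":-0.042,"y":-0.042,"z":0,"ax":0,"ay":0,"az":0}
    - {"grip":-1,"x":-0.042,"y":-0.042,"z":0,"ax":0,"ay":0,"az":0}
    - {"grip":-1,"x":-0.042,"y":-0.042,"z":0,"ax":0,"ay":0,"az":0}

```text
time_s: 1.23
ee_pos: [0.4508, 0.1165, 0.2313]
orientation: [3.141, 0.0, 2.775]
contact_force: [-0.2, 0.7, -0.4]
opening: 0.0855
```

>>> play_rows:
  motion:
    - {"grip":-1,"x":-0.0405,"y":-0.0445,"z":0,"ax":0,"ay":0,"az":0}
    - {"grip":-1,"x":0,"y":0,"z":0,"ax":0,"ay":0,"az":-0.15}
    - {"grip":-1,"x":0,"y":0,"z":0,"ax":0,"ay":0,"az":-0.15}
    - {"grip":-1,"x":0,"y":0,"z":0,"ax":0,"ay":0,"az":-0.145}
    - {"grip":-1,"x":0,"y":0,"z":0,"ax":0,"ay":0,"az":0}

```text
time_s: 1.85
ee_pos: [0.472, 0.0622, 0.2311]
orientation: [3.142, -0.001, -3.065]
contact_force: [-0.3, -0.4, -0.7]
opening: 0.0856
```

```bash
python3 -c "
from h import *
delta([.472,.0615,.126],3.22)
cv2.imwrite('pics/top1.png',cv2.resize(viewer.get_image('top')[160:280,170:300],None,fx=5,fy=5,interpolation=2));cv2.imwrite('pics/side1.png',viewer.get_image('side'))"
```

```text
t 1.85 pos [0.472  0.0622 0.2311] rpy [ 3.1416e+00 -5.0000e-04 -3.0648e+00] f [-0.32 -0.38 -0.65] open 0.0856 q7 1.476
shift(tool) [ 0.     -0.0007  0.1051] turn [ 0.     -0.0005 -0.0016]
```

View pics/side1.png

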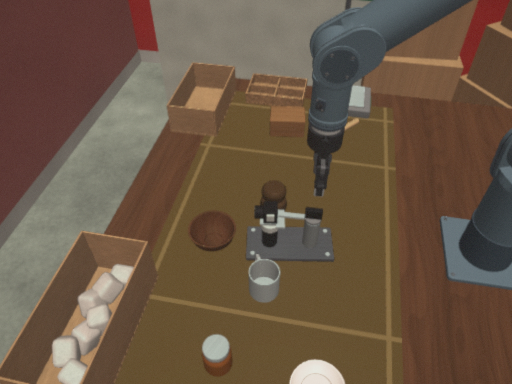

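>>> play_rows:
  motion:
    - {"grip":-1,"x":0,"y":-0.0005,"z":0.03,"ax":0,"ay":0,"az":0}
    - {"grip":-1,"x":0,"y":0,"z":0.03,"ax":0,"ay":0,"az":0}
    - {"grip":-1,"x":0,"y":0,"z":0.025,"ax":0,"ay":0,"az":0}
    - {"grip":-1,"x":0,"y":0,"z":0.015,"ax":0,"ay":0,"az":0}
    - {"grip":-1,"x":0,"y":0,"z":0,"ax":0,"ay":0,"az":0}

```text
time_s: 2.58
ee_pos: [0.4717, 0.0617, 0.1307]
orientation: [-3.141, -0.002, -3.064]
contact_force: [-0.8, -0.5, 1.3]
opening: 0.0853
```

```bash
python3 -c "
from h import *
delta([.472,.0615,.126],3.22)
cv2.imwrite('pics/side2.png',cv2.resize(viewer.get_image('side')[150:310,180:360],None,fx=4,fy=4,interpolation=2))"
```

```text
t 2.575 pos [0.4717 0.0617 0.1307] rpy [-3.1412e+00 -1.8000e-03 -3.0642e+00] f [-0.84 -0.48  1.33] open 0.0853 q7 1.516
shift(tool) [-0.0003 -0.0002  0.0047] turn [-0.0004 -0.0018 -0.001 ]
```

View pics/side2.png

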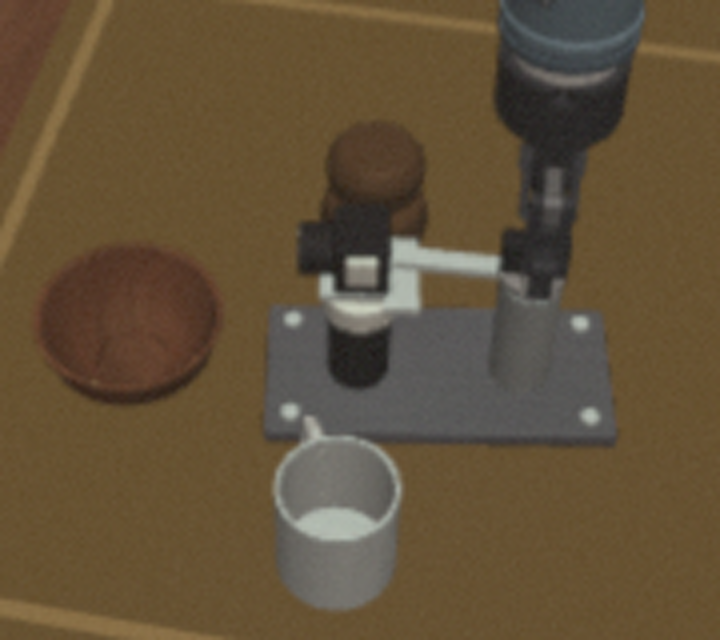

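The fingers straddle the grip bar, with the near finger's tip at about (540,290) in the crop. Going down 4 mm and closing.

>>> play_rows:
  motion:
    - {"grip":-1,"x":0,"y":0,"z":0.004,"ax":0,"ay":0,"az":0}
    - {"grip":1,"x":0,"y":0,"z":0,"ax":0,"ay":0,"az":0}
    - {"grip":1,"x":0,"y":0,"z":0,"ax":0,"ay":0,"az":0}
    - {"grip":1,"x":0,"y":0,"z":0,"ax":0,"ay":0,"az":0}
    - {"grip":1,"x":0,"y":0,"z":0,"ax":0,"ay":0,"az":0}
    - {"grip":1,"x":0,"y":0,"z":0,"ax":0,"ay":0,"az":0}
    - {"grip":1,"x":0,"y":0,"z":0,"ax":0,"ay":0,"az":0}

```text
time_s: 3.5
ee_pos: [0.4722, 0.0634, 0.1278]
orientation: [3.14, -0.0, -3.062]
contact_force: [-1.9, 3.6, 5.3]
opening: 0.0123
```

```bash
python3 -c "
from h import *
delta([.472,.0615,.126],3.22);print(status.observe()['wrist_torque'])"
```

```text
t 3.5 pos [0.4722 0.0634 0.1278] rpy [ 3.1399e+00 -1.0000e-04 -3.0621e+00] f [-1.85  3.59  5.27] open 0.0123 q7 1.519
shift(tool) [ 0.0003 -0.0019  0.0018] turn [ 0.0017 -0.0001  0.0011]
[0.77469201 0.57713092 0.04405693]
```

>>> play_rows:
  motion:
    - {"grip":1,"x":0,"y":0.0015,"z":0,"ax":0,"ay":0,"az":0}
    - {"grip":1,"x":0,"y":0,"z":0,"ax":0,"ay":0,"az":0.1}
    - {"grip":1,"x":0,"y":0,"z":0,"ax":0,"ay":0,"az":0.1}
    - {"grip":1,"x":0,"y":0,"z":0,"ax":0,"ay":0,"az":0.1}
    - {"grip":1,"x":0,"y":0,"z":0,"ax":0,"ay":0,"az":0}

```text
time_s: 4.12
ee_pos: [0.4721, 0.0637, 0.1277]
orientation: [3.141, -0.0, 2.919]
contact_force: [-2.1, 1.4, 6.2]
opening: 0.0128
```

```bash
python3 -c "
from h import *
delta([.472,.0635,.1275],3.22-1.2);print(status.observe()['wrist_torque'])"
```

```text
t 4.125 pos [0.4721 0.0637 0.1277] rpy [ 3.1413e+00 -3.0000e-04  2.9192e+00] f [-2.1   1.38  6.18] open 0.0128 q7 1.26
shift(tool) [ 0.     -0.0002  0.0002] turn [ 2.000e-04 -4.000e-04  8.992e-01]
[ 0.07754076  0.51746554 -0.03419461]
```

Forces are small, so I'm continuing the turn.

>>> play_rows:
  motion:
    - {"grip":1,"x":0,"y":0,"z":0,"ax":0,"ay":0,"az":0.13}
    - {"grip":1,"x":0,"y":0,"z":0,"ax":0,"ay":0,"az":0.13}
    - {"grip":1,"x":0,"y":0,"z":0,"ax":0,"ay":0,"az":0.13}
    - {"grip":1,"x":0,"y":0,"z":0,"ax":0,"ay":0,"az":0.13}
    - {"grip":1,"x":0,"y":0,"z":0,"ax":0,"ay":0,"az":0.13}
    - {"grip":1,"x":0,"y":0,"z":0,"ax":0,"ay":0,"az":0.13}
    - {"grip":1,"x":0,"y":0,"z":0,"ax":0,"ay":0,"az":0.12}
    - {"grip":1,"x":0,"y":0,"z":0,"ax":0,"ay":0,"az":0}

```text
time_s: 5.12
ee_pos: [0.4725, 0.0644, 0.1278]
orientation: [3.141, -0.001, 2.02]
contact_force: [-0.7, 2.1, 4.9]
opening: 0.0127
```

```bash
python3 -c "
from h import *
delta([.472,.0635,.1275],3.22-1.2);print(status.observe()['wrist_torque'])
cv2.imwrite('pics/side3.png',cv2.resize(viewer.get_image('side')[150:310,180:360],None,fx=4,fy=4,interpolation=2))"
```

```text
t 5.125 pos [0.4725 0.0644 0.1278] rpy [ 3.1406e+00 -8.0000e-04  2.0199e+00] f [-0.71  2.12  4.9 ] open 0.0127 q7 0.508
shift(tool) [-0.0006 -0.0009  0.0003] turn [ 0.001  -0.0008 -0.0001]
[ 0.51400318  0.33013236 -0.01286197]
```

View pics/side3.png

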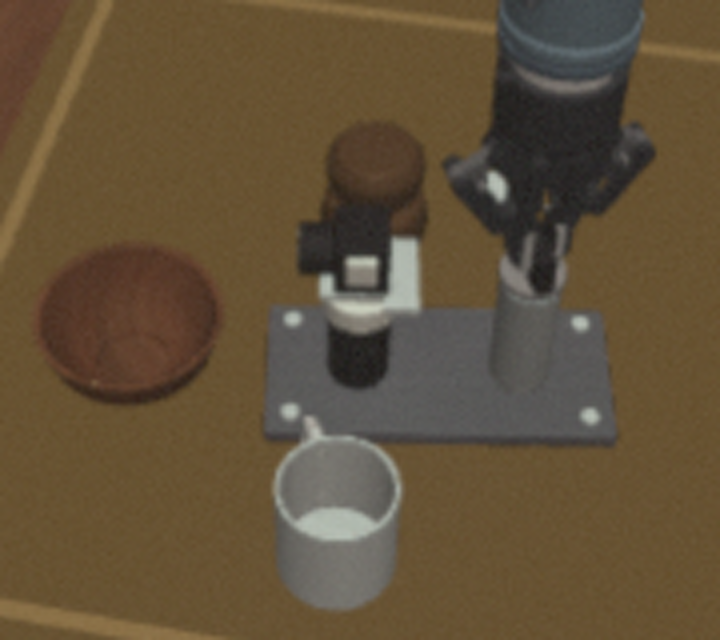

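The tongue has swung away from the ledge, which is now bare at about (405,270). Releasing the knob and rising.

>>> play_rows:
  motion:
    - {"grip":-1,"x":0,"y":0,"z":0,"ax":0,"ay":0,"az":0}
    - {"grip":-1,"x":0,"y":0,"z":0,"ax":0,"ay":0,"az":0}
    - {"grip":-1,"x":0,"y":0,"z":0,"ax":0,"ay":0,"az":0}
    - {"grip":-1,"x":0,"y":0,"z":0,"ax":0,"ay":0,"az":0}
    - {"grip":-1,"x":0,"y":0,"z":-0.03,"ax":0,"ay":0,"az":0}
    - {"grip":-1,"x":0,"y":0,"z":-0.04,"ax":0,"ay":0,"az":0}
    - {"grip":-1,"x":0,"y":0,"z":-0.04,"ax":0,"ay":0,"az":0}

```text
time_s: 6.05
ee_pos: [0.4719, 0.0631, 0.2384]
orientation: [-3.141, 0.0, 2.02]
contact_force: [-0.3, -0.0, 0.3]
opening: 0.0851
```

>>> play_rows:
  motion:
    - {"grip":-1,"x":0,"y":0,"z":0,"ax":0,"ay":0,"az":-0.18}
    - {"grip":-1,"x":0,"y":0,"z":0,"ax":0,"ay":0,"az":-0.18}
    - {"grip":-1,"x":0,"y":0,"z":0,"ax":0,"ay":0,"az":-0.18}
    - {"grip":-1,"x":0,"y":0,"z":0,"ax":0,"ay":0,"az":-0.18}
    - {"grip":-1,"x":0,"y":0,"z":0,"ax":0,"ay":0,"az":-0.18}
    - {"grip":-1,"x":0,"y":0,"z":0,"ax":0,"ay":0,"az":-0.18}
    - {"grip":-1,"x":0,"y":0,"z":0,"ax":0,"ay":0,"az":-0.18}
    - {"grip":-1,"x":0,"y":0,"z":0,"ax":0,"ay":0,"az":-0.033}

```text
time_s: 7.05
ee_pos: [0.4721, 0.0631, 0.2373]
orientation: [3.142, -0.0, -2.97]
contact_force: [-0.3, -0.7, 0.6]
opening: 0.0856
```

```bash
python3 -c "
from h import *
delta([.581,.081,.23],.172+np.pi)
cv2.imwrite('pics/side4.png',cv2.resize(viewer.get_image('side')[150:310,180:360],None,fx=4,fy=4,interpolation=2))
cv2.imwrite('pics/top4.png',cv2.resize(viewer.get_image('top')[180:270,175:295],None,fx=6,fy=6,interpolation=2))"
```

```text
t 7.05 pos [0.4721 0.0631 0.2373] rpy [ 3.1416e+00 -1.0000e-04 -2.9705e+00] f [-0.31 -0.67  0.62] open 0.0856 q7 1.609
shift(tool) [-0.1103 -0.0009  0.0073] turn [ 0.     -0.0001 -0.0009]
```

View pics/side4.png

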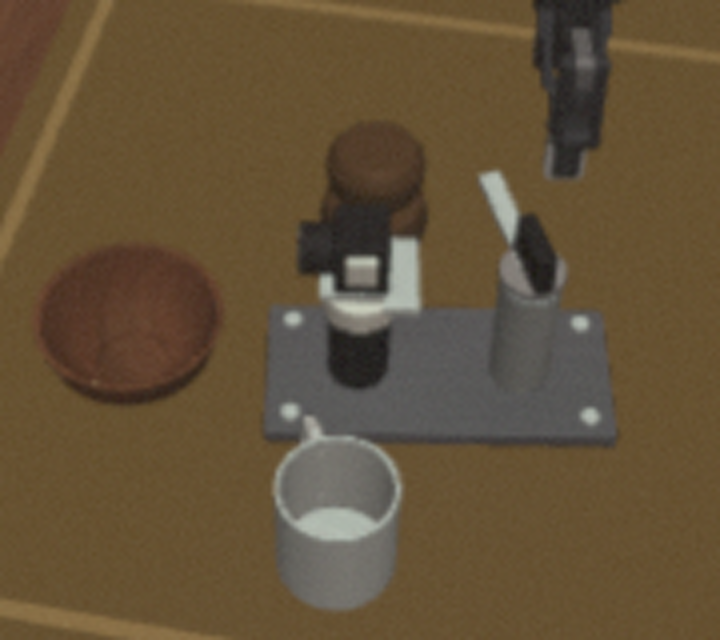

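View pics/top4.png

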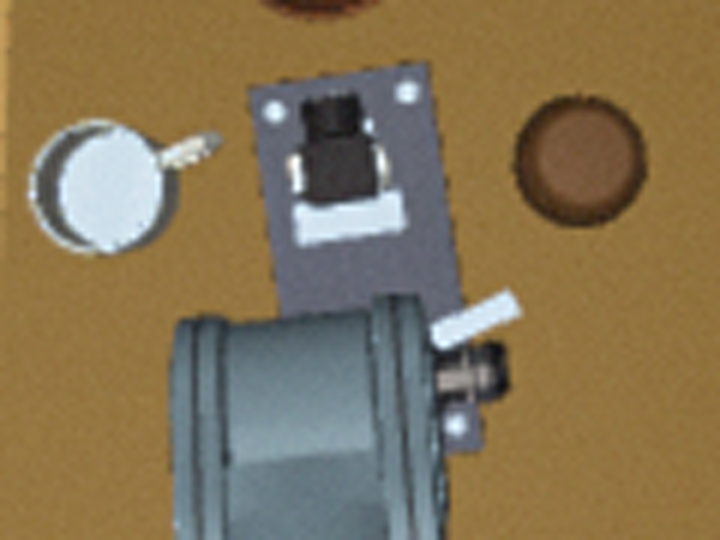

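The tongue now points about 1.3 rad clockwise of the stand axis, with its tip at (515,305) in the top crop. It is past the detent and stays there released, and nothing else has moved. Now over the head and down.

>>> play_rows:
  motion:
    - {"grip":-1,"x":-0.055,"y":-0.0005,"z":0,"ax":0,"ay":0,"az":0}
    - {"grip":-1,"x":-0.055,"y":0,"z":0,"ax":0,"ay":0,"az":0}
    - {"grip":-1,"x":0,"y":0,"z":0.03,"ax":0,"ay":0,"az":0}
    - {"grip":-1,"x":0,"y":0,"z":0.02,"ax":0,"ay":0,"az":0}
    - {"grip":-1,"x":0,"y":0,"z":0,"ax":0,"ay":0,"az":0}

```text
time_s: 7.78
ee_pos: [0.5794, 0.0814, 0.1858]
orientation: [-3.141, -0.004, -2.972]
contact_force: [-0.6, -0.0, 0.1]
opening: 0.0856
```

```bash
python3 -c "
from h import *
delta([.581,.0815,.119],.172+np.pi)
cv2.imwrite('pics/side5.png',cv2.resize(viewer.get_image('side')[150:310,180:360],None,fx=4,fy=4,interpolation=2))"
```

```text
t 7.775 pos [0.5794 0.0814 0.1858] rpy [-3.1411 -0.0035 -2.9724] f [-0.59 -0.02  0.06] open 0.0856 q7 1.682
shift(tool) [-0.0018 -0.0001  0.0667] turn [-0.0005 -0.0035 -0.0028]
```

View pics/side5.png

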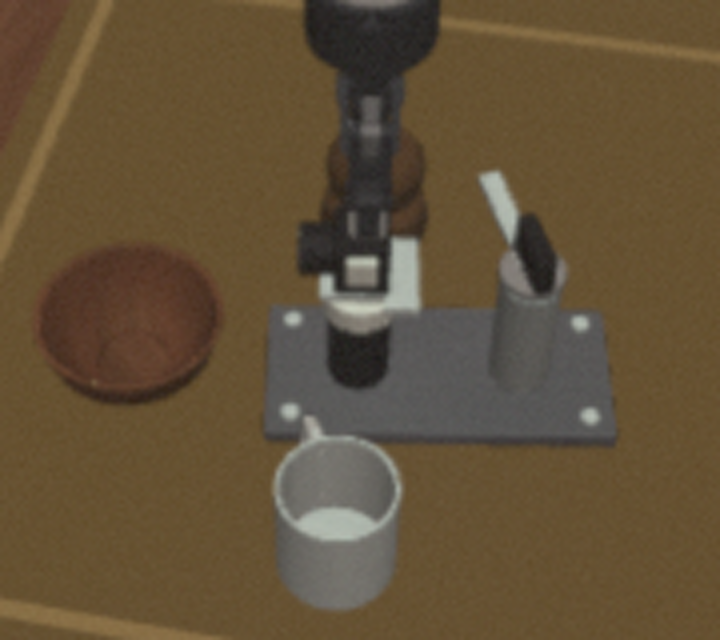

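The finger tip at (367,225) lines up with the button at (361,270). Descending.

>>> play_rows:
  motion:
    - {"grip":-1,"x":-0.0015,"y":0,"z":0.025,"ax":0,"ay":0,"az":0}
    - {"grip":-1,"x":0,"y":0,"z":0.025,"ax":0,"ay":0,"az":0}
    - {"grip":-1,"x":0,"y":0,"z":0.016,"ax":0,"ay":0,"az":0}
    - {"grip":-1,"x":0,"y":0,"z":0,"ax":0,"ay":0,"az":0}

```text
time_s: 8.32
ee_pos: [0.5818, 0.0818, 0.1211]
orientation: [-3.142, -0.001, -2.971]
contact_force: [-0.2, -0.2, -0.4]
opening: 0.0852
```

```bash
python3 -c "
from h import *
delta([.581,.0815,.119],.172+np.pi)
cv2.imwrite('pics/side6.png',cv2.resize(viewer.get_image('side')[150:310,180:360],None,fx=4,fy=4,interpolation=2))"
```

```text
t 8.325 pos [0.5818 0.0818 0.1211] rpy [-3.1415e+00 -1.0000e-03 -2.9707e+00] f [-0.24 -0.2  -0.39] open 0.0852 q7 1.711
shift(tool) [ 0.0009 -0.0001  0.0021] turn [-0.0001 -0.001  -0.0011]
```

View pics/side6.png

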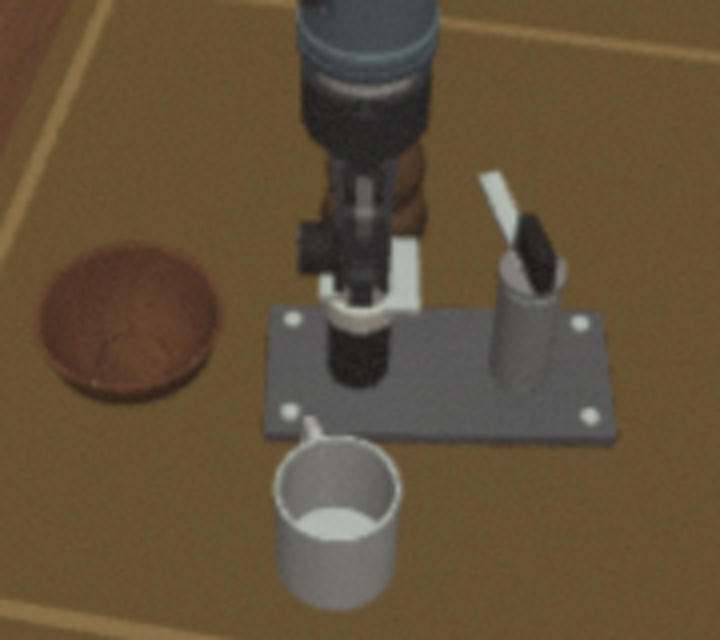

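The finger now covers the button. Lowering 2 mm and closing.

>>> play_rows:
  motion:
    - {"grip":-1,"x":0.0005,"y":0,"z":0.002,"ax":0,"ay":0,"az":0}
    - {"grip":1,"x":0,"y":0,"z":0,"ax":0,"ay":0,"az":0}
    - {"grip":1,"x":0,"y":0,"z":0,"ax":0,"ay":0,"az":0}
    - {"grip":1,"x":0,"y":0,"z":0,"ax":0,"ay":0,"az":0}
    - {"grip":1,"x":0,"y":0,"z":0,"ax":0,"ay":0,"az":0}
    - {"grip":1,"x":0,"y":0,"z":0,"ax":0,"ay":0,"az":0}

```text
time_s: 9.12
ee_pos: [0.582, 0.083, 0.1203]
orientation: [3.14, 0.001, -2.97]
contact_force: [-2.3, 2.1, 7.0]
opening: 0.0392
```

```bash
python3 -c "
from h import *
delta([.581,.0815,.119],.172+np.pi);print(status.observe()['wrist_torque'])"
```

```text
t 9.125 pos [0.582  0.083  0.1203] rpy [ 3.1398e+00  1.0000e-03 -2.9700e+00] f [-2.34  2.12  7.02] open 0.0392 q7 1.712
shift(tool) [ 0.0012 -0.0013  0.0013] turn [ 0.0018  0.001  -0.0004]
[ 0.99238703  0.53471332 -0.01858581]
```

Opening is 39.2 mm. It read 1.5 mm low on the 14 mm bar too, so the button is in. Starting the pull.

>>> play_rows:
  motion:
    - {"grip":1,"x":0,"y":0.001,"z":-0.008,"ax":0,"ay":0,"az":0}
    - {"grip":1,"x":0,"y":0,"z":-0.012,"ax":0,"ay":0,"az":0}
    - {"grip":1,"x":0,"y":0,"z":-0.012,"ax":0,"ay":0,"az":0}
    - {"grip":1,"x":0,"y":0,"z":0,"ax":0,"ay":0,"az":0}

```text
time_s: 9.62
ee_pos: [0.5816, 0.0831, 0.1524]
orientation: [3.141, 0.001, -2.97]
contact_force: [1.9, 2.8, -4.2]
opening: 0.0393
```

```bash
python3 -c "
from h import *
delta([.5815,.0825,.2253],.172+np.pi)
cv2.imwrite('pics/side7.png',cv2.resize(viewer.get_image('side')[150:310,180:360],None,fx=4,fy=4,interpolation=2))"
```

```text
t 9.625 pos [0.5816 0.0831 0.1524] rpy [ 3.1409e+00  9.0000e-04 -2.9702e+00] f [ 1.93  2.79 -4.21] open 0.0393 q7 1.697
shift(tool) [ 0.0002 -0.0005 -0.0729] turn [ 0.0007  0.0009 -0.0006]
```

View pics/side7.png

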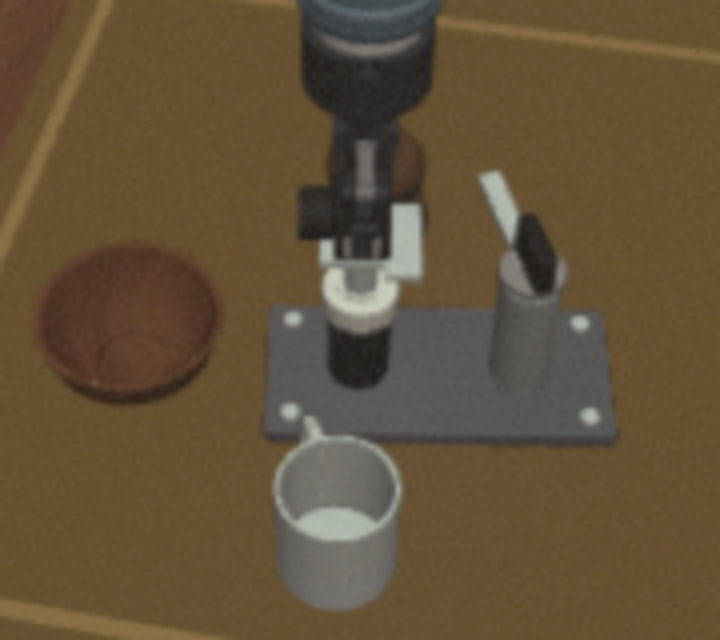

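The head is rising: it has moved up about 30 px, and the thin tube shows at (360,275). Continuing to about 100 mm.

>>> play_rows:
  motion:
    - {"grip":1,"x":0,"y":0,"z":-0.012,"ax":0,"ay":0,"az":0}
    - {"grip":1,"x":0,"y":0,"z":-0.01,"ax":0,"ay":0,"az":0}
    - {"grip":1,"x":0,"y":0,"z":-0.012,"ax":0,"ay":0,"az":0}
    - {"grip":1,"x":0,"y":0,"z":-0.012,"ax":0,"ay":0,"az":0}
    - {"grip":1,"x":0,"y":0,"z":-0.012,"ax":0,"ay":0,"az":0}
    - {"grip":1,"x":0,"y":0,"z":-0.009,"ax":0,"ay":0,"az":0}
    - {"grip":1,"x":0,"y":0,"z":0,"ax":0,"ay":0,"az":0}

```text
time_s: 10.55
ee_pos: [0.5814, 0.0831, 0.2185]
orientation: [3.141, 0.0, -2.97]
contact_force: [3.1, 3.3, -8.9]
opening: 0.0394
```

```bash
python3 -c "
from h import *
delta([.5815,.0825,.2253],.172+np.pi)"
```

```text
t 10.55 pos [0.5814 0.0831 0.2185] rpy [ 3.1410e+00  2.0000e-04 -2.9703e+00] f [ 3.12  3.3  -8.87] open 0.0394 q7 1.67
shift(tool) [-0.     -0.0006 -0.0068] turn [ 0.0006  0.0002 -0.0007]
```

>>> play_rows:
  motion:
    - {"grip":1,"x":0,"y":0,"z":-0.005,"ax":0,"ay":0,"az":0}
    - {"grip":1,"x":0,"y":0,"z":0,"ax":0,"ay":0,"az":0}

```text
time_s: 10.8
ee_pos: [0.5814, 0.0831, 0.223]
orientation: [3.141, -0.0, -2.97]
contact_force: [3.2, 4.3, -8.0]
opening: 0.0395
```

>>> play_rows:
  motion:
    - {"grip":1,"x":0,"y":0,"z":-0.002,"ax":0,"ay":0,"az":0}
    - {"grip":1,"x":0,"y":0,"z":0,"ax":0,"ay":0,"az":0}

```text
time_s: 11.05
ee_pos: [0.5813, 0.0831, 0.2247]
orientation: [3.141, -0.0, -2.97]
contact_force: [3.9, 3.9, -10.0]
opening: 0.0391
```

>>> play_rows:
  motion:
    - {"grip":1,"x":0,"y":0,"z":-0.001,"ax":0,"ay":0,"az":0}
    - {"grip":1,"x":0,"y":0,"z":0,"ax":0,"ay":0,"az":0}

```text
time_s: 11.3
ee_pos: [0.5813, 0.0831, 0.2255]
orientation: [3.141, -0.0, -2.97]
contact_force: [4.9, 3.5, -10.9]
opening: 0.0391
```

>>> play_rows:
  motion:
    - {"grip":1,"x":0,"y":0,"z":-0.0015,"ax":0,"ay":0,"az":0}
    - {"grip":1,"x":0,"y":0,"z":0,"ax":0,"ay":0,"az":0}

```text
time_s: 11.55
ee_pos: [0.5808, 0.083, 0.2257]
orientation: [-3.142, -0.002, -2.97]
contact_force: [7.4, 3.5, -19.6]
opening: 0.0393
```

>>> play_rows:
  motion:
    - {"grip":1,"x":0,"y":0,"z":-0.0015,"ax":0,"ay":0,"az":0}
    - {"grip":1,"x":0,"y":0,"z":0,"ax":0,"ay":0,"az":0}

```text
time_s: 11.8
ee_pos: [0.5802, 0.0828, 0.2259]
orientation: [-3.141, -0.003, -2.97]
contact_force: [9.2, 4.9, -27.1]
opening: 0.0393
```

```bash
python3 -c "
from h import *
delta([.5815,.0825,.2253],.172+np.pi)
cv2.imwrite('pics/side8.png',cv2.resize(viewer.get_image('side')[150:310,180:360],None,fx=4,fy=4,interpolation=2))"
```

```text
t 11.8 pos [0.5802 0.0828 0.2259] rpy [-3.1411 -0.0032 -2.9701] f [  9.23   4.88 -27.13] open 0.0393 q7 1.666
shift(tool) [-0.0012 -0.0006  0.0006] turn [-0.0005 -0.0032 -0.0005]
```

View pics/side8.png

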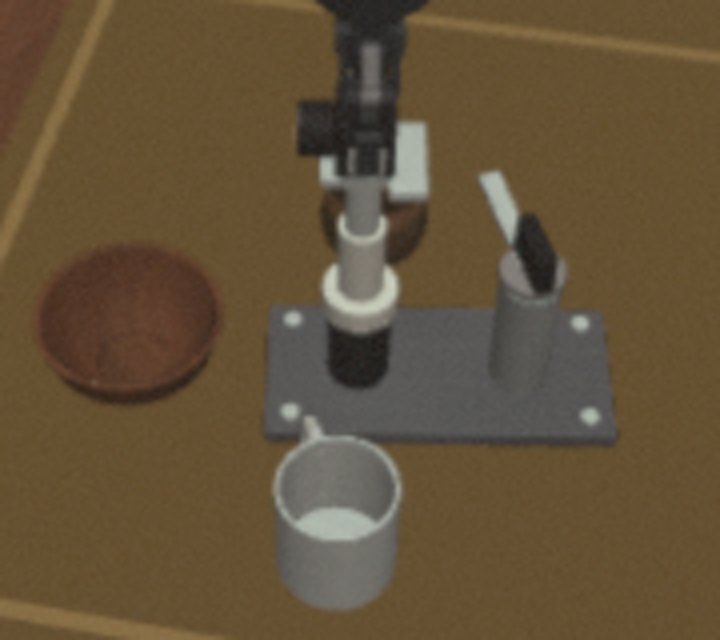

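Both tubes are out, and the hard stop shows as the force rising to 27 N with no further motion after 105.6 mm of rise. I'll hold to check for creep.

>>> play_rows:
  motion:
    - {"grip":1,"x":0,"y":0,"z":0,"ax":0,"ay":0,"az":0}
    - {"grip":1,"x":0,"y":0,"z":0,"ax":0,"ay":0,"az":0}
    - {"grip":1,"x":0,"y":0,"z":0,"ax":0,"ay":0,"az":0}
    - {"grip":1,"x":0,"y":0,"z":0,"ax":0,"ay":0,"az":0}
    - {"grip":1,"x":0,"y":0,"z":0,"ax":0,"ay":0,"az":0}
    - {"grip":1,"x":0,"y":0,"z":0,"ax":0,"ay":0,"az":0}
    - {"grip":1,"x":0,"y":0,"z":0,"ax":0,"ay":0,"az":0}
    - {"grip":1,"x":0,"y":0,"z":0,"ax":0,"ay":0,"az":0}

```text
time_s: 12.85
ee_pos: [0.5803, 0.0828, 0.2259]
orientation: [-3.141, -0.003, -2.97]
contact_force: [9.1, 3.9, -26.6]
opening: 0.0388
```

```bash
python3 -c "
from h import *
a=cv2.imread('pics/side8.png');i=viewer.get_image('side');b=cv2.resize(i[150:310,180:360],None,fx=4,fy=4,interpolation=2)
print('diff max',cv2.absdiff(cv2.GaussianBlur(a,(0,0),4),cv2.GaussianBlur(b,(0,0),4)).max())
o=cv2.imread('pics/side0.png');d=cv2.absdiff(cv2.GaussianBlur(i,(0,0),1.5),cv2.GaussianBlur(o,(0,0),1.5)).max(2)
cv2.imwrite('pics/diff.png',((d>20)*255).astype('uint8'))
delta([.5815,.0825,.2253],.172+np.pi)"
```

```text
diff max 6
t 12.9 pos [0.5802 0.0829 0.2259] rpy [-3.1411 -0.0033 -2.9701] f [  9.62   4.05 -26.67] open 0.0394 q7 1.666
shift(tool) [-0.0012 -0.0006  0.0006] turn [-0.0005 -0.0033 -0.0005]
```

View pics/diff.png

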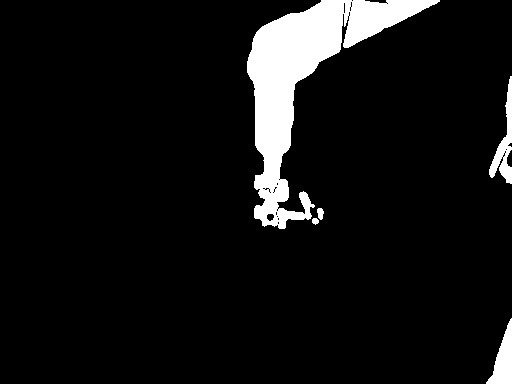

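The hold is stable. The difference picture shows changes only at the arm, the column (270,200) and the tongue (305,205); no bystander has moved. Handing in.

```bash
python3 -c "
from plant import job
print(job.close_job())"
```

```text
the job is handed in; nothing more can be done
None
```

The camera column is up at its second stop with both tubes out. I handed the job in at 12.9 s with the fingers still holding the head.

- **Lock knob:** I turned it 1.2 rad clockwise and let go. Afterwards the pictures showed the tongue about 1.3 rad round, clear of the head and staying there.
- **Button:** The pinch read 39 mm against the 41 mm expected. The opening also read about 1.5 mm low on the 14 mm knob bar, so I took the button as fully in, and the head then came free.
- **Pull:** The head rose 105.6 mm, where 105 mm was expected. At the stop the upward pull climbed to about 27 N with almost no further motion.
- **Final hold:** Over the last second the pose, force and picture did not change. About 10 N of sideways force remains on the grip.
- **Everything else:** Comparing the side picture with the one from the start, only the arm, the column and the tongue had moved.

One move call, the first, was refused because it left out some of the row values. It moved nothing, and I repeated it in full. No check failed.

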